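Light the seedling with the hand lamp

TASK

Draw the hand lamp out of the three-hole holder, turn it to a slant of about 45 degrees with its lens pointing down at the leaves of the one sprouted plug in the seedling tray, and hold it there steadily so that its beam falls on the leaves from about 10 cm away. Finish while still holding the lamp up in the gripper, resting on nothing; do not touch the plugs or the tray with it, and leave everything else where it stands.

Things in the scene. Friction and masses are not known exactly. Their poses are not given: they have to be found in the camera images.
- lamp: Hand lamp: bare aluminium torch, 158 mm long, 0.13 kg, the tallest thing in the holder, standing free, lens down, in one hole (4 mm play; lens 10 mm, tail 168 mm above the bench); pulls straight up. Origin: lens centre; z axis: from lens to tail; the beam leaves along -z. Head 34 mm diameter up to z = 32 mm, tapering to a plain round barrel, 26 mm diameter, from z = 42 to 158 mm
- holder: Fixed white plastic block, 225 mm (its x) by 62 mm (its y) by 70 mm high, with three round holes 38 mm in diameter and 60 mm deep in a row along its x axis at x = -70, 0 and 70 mm. Origin at the centre of its underside. Any hole may hold the lamp; it may stand on either side of the bench
- tray: Fixed black open seedling tray, 260 mm (its x) by 190 mm (its y) by 50 mm high, walls and floor 5 mm; origin at the centre of its underside. It stands across the bench from the holder
- leaves (a point): The middle of the small green four-leaf sprout (about 50 mm across, soft: can be seen but not felt) on the sprouted plug, 62 mm above that plug's foot, about 67 mm above the bench
- sprouted: The sprouted plug: a brown peat plug 42 mm in diameter and 38 mm high, loose on the tray floor, the only one with a sprout; origin at the centre of its underside
- plug1: A bare brown peat plug without sprout, 42 mm in diameter and 38 mm high, loose on the tray floor; origin at the centre of its underside
- plug2: A bare brown peat plug without sprout, 42 mm in diameter and 38 mm high, loose on the tray floor; origin at the centre of its underside
- plug3: A bare brown peat plug without sprout, 42 mm in diameter and 38 mm high, loose on the tray floor; origin at the centre of its underside
- plug4: A bare brown peat plug without sprout, 42 mm in diameter and 38 mm high, loose on the tray floor; origin at the centre of its underside
- plug5: A bare brown peat plug without sprout, 42 mm in diameter and 38 mm high, loose on the tray floor; origin at the centre of its underside
- tube: Capped clear sample tube, 33 mm in diameter (cap 36 mm), 88 mm long, standing in another hole of the holder, its top 98 mm above the bench; origin at the centre of its underside
- sprayer: Small white pocket spray bottle, 33 mm in diameter, 96 mm high with nozzle, standing in another hole of the holder, its top 106 mm above the bench; origin at the centre of its underside
- beaker: Loose glass beaker, 56 mm in diameter, 70 mm high; origin at the centre of its underside
- dish: Loose closed clear culture dish, 56 mm in diameter, 14 mm thick, lying on the bench; origin at the centre of its underside
- flask: Loose glass jar with lid, 56 mm in diameter, 110 mm high; origin at the centre of its underside
Not all that is in view belongs to the job. Several things have the shape of the lamp; the one meant has the colours described above.

How it is judged:
By the outcome, as a careful person would: the job done as asked, in the order asked, and still so for the second after the job is handed in, while the arm keeps its last pose, push and grip.
It also fails if it takes over 35 s, if anything falls off the work surface, if the arm or the gripper's body presses on something with over 40 N, if the wrist force passes 120 N, or if a joint passes its speed limit or range.

ROBOT

A 6-joint arm with a two-finger parallel gripper is mounted at the origin on the work surface. World frame = base frame: x ahead of the robot, y to its left, z up, the work surface at z = 0. Lengths are in m, angles in rad, forces in N, time in s.
With the tool pointing down it reaches from about 0.35 to 0.775 m from the base axis. Payload 5.5 kg.
Tool frame: the origin (TCP) lies between the finger pads; the fingertips stand env.nose_length ahead of it and the grasp point (between the pads) lies 8 mm behind it (env.nose_length is the distance from the TCP to the fingertips, in m); z points along the fingers, y is the direction in which the jaws open and shut (so a half turn about z gives the same grasp; the last joint's range is limited). The gripper opens to 85 mm and grips with 20 to 120 N. Pads are 22 mm wide; open, the fingers measure 114 mm over their backs; the gripper's body (76 mm by 85 mm) begins 54 mm behind the grasp point. The pads swing forward as they close: fully open they stand 13 mm farther back than shut.
Start: joints at [-1.335, 0.313, 0.046, 1.304, 0, 1.431], TCP at [0.211, -0.535, 0.214] pointing down, gripper open.
Joint ranges: [-2.76, 2.76], [-0.86, 1.69], [-1.03, 1.26], [-2.2, 2.34], [-1.47, 1.5], [-3.14, 3.14]. Speed limits (rad/s): [2.57, 2.57, 3.14, 3.14, 3.14, 3.14].

INTERFACE

Orientations are given as a unit quaternion [w, x, y, z].
In Python, from workcell import env gives the robot as it stands. The module is installed in compiled form; this text tells all that it offers.
- The arm moves only by the shell command python3 -m creep 'ROWS' [FORCE]. ROWS is a JSON object of lists of equal length, an entry for each row: "hand": the finger opening in mm, from 0 to 85.4; "delta_pos": the shift along the tool's x, y, z scaled (see below), a list of three; "turn": the turn about the tool's z scaled (see below). In form: {"hand": [hand, ...], "delta_pos": [[dx, dy, dz], ...], "turn": [turn, ...]}. A call has exactly 5 rows; each row shifts and turns the commanded pose from where the row before left it, along the tool's axes as they then stand; what a row does not reach is not made up. The controller multiplies each number of a shift by 0.8 m and each number of a turn by 5 degrees. A row lasts 1/12 s, in which the tool goes at most 41.7 mm and 7.16 degrees, less where a joint would pass 70% of its speed; a pose out of reach is approached as far as the arm can. A call with a number of a shift or a turn outside -1 to 1 is refused whole. A call with a gripper value outside its range is refused whole. The fingers move at their own pace and stop on an object; FORCE is the grip in N (left out, the last holds). Time passes only in rows, so rows that do not move let the fingers close, or fill a call up. It gives the time, the measured TCP pose, the force and the opening at its end, in the units of the state.
- env.get_state(): the state, without advancing time (a new reading comes with each control period).
- env.read_camera(name): name is "scene" or "side" or "wrist"; returns a dict with "pixels" (384x512x3 uint8, red, green, blue), "depth" (384x512 float32, m along the optical axis (not along the pixel's ray), 0 where there is no reading), "fx", "fy", "cx", "cy" (pixels), "D" ([k1, k2, p1, p2, k3] as OpenCV has them; the pictures are not rectified), "origin" and "orientation" of the camera in the world. Camera axes: x right, y down, z forward; pixel columns grow to the right and rows downward; lengths in m; the calibration is good to about 2 mm. A picture is of the moment at which its call begins.
- env.hand_in(): hands the job in, once; it reports no verdict.
Trained networks look in the newest picture that a camera, given by its name, has taken for a name from the list of things; names that differ only in an ending like _2 or _b are one class to them, and where a whole thing is asked for, a point or a joint stands for the part that bears it (a point fixed in the world has none). Each returns a list of dicts, best first, with "score" (0 to 1); they miss things now and then, are a little off and sometimes report something else, mostly with a low value. They report only what shows in the picture. A call takes as long as a camera call. They do not tell look-alikes from the thing itself.
- env.find_in(camera, target): "location" ([row, column] in pixels, amid what is visible of it).
- env.pinpoint(camera, target): "location" ([row, column] in pixels: a listed point, or the origin of a listed thing).
The state is a dict: "clock": time; "joint_pos": joint angles; "qvel": joint speeds; "tau": joint torques, N m; "tcp_pos": TCP position; "orientation": TCP orientation; "wrist_force": force on the tool from outside, world axes, zero at the start; "ft_torque": the same for the moment, N m; "finger_gap": finger opening in m.
Only numpy, scipy, OpenCV 4.12 (cv2) and the standard library are available. Lean on these libraries where they do the work, as an engineer would, in place of code of your own. Each camera call takes 0.05 s, during which the arm holds its last target.

## Working session

There is one attempt and no reset: what is moved stays moved. The work goes in short steps, Python scripts to look and compute and a shell command to move; the robot and the scene stay as the last step left them, time stands still between calls to the robot, and variables do not carry over. Pictures are saved under pics/ and viewed, and the job is handed in when it is done.

```bash
mkdir -p pics; cat > h.py <<'E'
import numpy as np, cv2
from workcell import env
from scipy.spatial.transform import Rotation as R
def rot(q): return R.from_quat([q[1],q[2],q[3],q[0]])
def cam(n):
    return env.read_camera(n)
def K(c): return np.array([[c['fx'],0,c['cx']],[0,c['fy'],c['cy']],[0,0,1.]])
def ray(c,r,col):
    p=cv2.undistortPoints(np.array([[[col,r]]],float),K(c),np.array(c['D']))[0,0]
    return np.array([p[0],p[1],1.])
def at_depth(c,r,col,d=None):
    if d is None:
        w=c['depth'][int(r)-1:int(r)+2,int(col)-1:int(col)+2]; w=w[w>0]; d=np.median(w)
    return rot(c['orientation']).apply(ray(c,r,col)*d)+np.array(c['origin'])
def at_z(c,r,col,z):
    v=rot(c['orientation']).apply(ray(c,r,col)); o=np.array(c['origin'])
    return o+v*(z-o[2])/v[2]
def proj(c,P):
    Rm=rot(c['orientation']).inv(); q=Rm.apply(np.atleast_2d(P)-np.array(c['origin']))
    return cv2.projectPoints(q,np.zeros(3),np.zeros(3),K(c),np.array(c['D']))[0][:,0,::-1]
def save(c,n,crop=None,s=1):
    im=c['pixels'][:,:,::-1]
    if crop: im=im[crop[0]:crop[1],crop[2]:crop[3]]
    cv2.imwrite('pics/'+n,cv2.resize(im,None,fx=s,fy=s,interpolation=cv2.INTER_CUBIC))
E
python3 - <<'E'
from h import *
np.set_printoptions(precision=3,suppress=True)
s=env.get_state(); print({k:np.round(v,3) for k,v in s.items()}, env.nose_length)
for n in ['scene','side']:
    c=cam(n); save(c,n+'0.png'); print(n,c['origin'],c['orientation'])
    for t in ['lamp','holder','leaves','sprouted','tray']:
        for f in (env.find_in,env.pinpoint):
            try: print(t,f.__name__,[(np.round(d['location'],1).tolist(),round(d['score'],2)) for d in f(n,t)][:4])
            except Exception as e: print(t,e)
print(env.get_state()['clock'])
E
```

```text
{'clock': np.float64(0.0), 'joint_pos': array([-1.335,  0.314,  0.045,  1.304,  0.   ,  1.431]), 'qvel': array([ 0.   , -0.001, -0.002, -0.001,  0.001, -0.001]), 'tau': array([ -0.001, -48.063,  29.853,   0.019,  -0.   ,  -0.   ]), 'tcp_pos': array([ 0.211, -0.534,  0.213]), 'orientation': array([-0.001,  0.982,  0.187, -0.   ]), 'wrist_force': array([0.98 , 0.081, 0.411]), 'ft_torque': array([ 0.004,  0.015, -0.033]), 'finger_gap': np.float64(0.085)} 0.011
scene [1.099 0.015 0.951] [-0.194  0.699  0.664 -0.183]
lamp call [([162.0, 393.8], 0.89), ([168.2, 342.2], 0.75), ([150.8, 281.8], 0.66), ([200.3, 406.9], 0.63)]
lamp call [([214.3, 395.5], 0.68), ([196.1, 332.2], 0.61), ([179.3, 386.1], 0.58), ([170.2, 278.2], 0.57)]
holder call [([199.5, 333.2], 0.7)]
holder call [([194.7, 333.1], 0.83)]
leaves call [([178.2, 174.5], 0.65)]
leaves call [([171.6, 171.7], 0.7)]
sprouted call [([178.9, 172.3], 0.74)]
sprouted call [([184.9, 172.3], 0.83)]
tray call [([186.6, 146.9], 0.74)]
tray call [([185.2, 153.8], 0.76)]
side [-0.011 -0.497  0.698] [-0.4    0.822 -0.369  0.166]
lamp call [([189.5, 205.0], 0.87), ([127.9, 175.1], 0.85), ([138.7, 193.3], 0.67), ([143.0, 150.7], 0.63)]
lamp call [([154.2, 180.6], 0.88), ([186.2, 251.7], 0.86), ([169.2, 156.0], 0.7), ([212.6, 207.1], 0.58)]
holder call [([170.5, 188.4], 0.79), ([265.7, 320.9], 0.37)]
holder call [([179.4, 198.8], 0.67)]
leaves call [([246.6, 303.9], 0.78)]
leaves call [([234.8, 300.2], 0.9), ([278.3, 335.5], 0.24)]
sprouted call [([245.3, 300.8], 0.86)]
sprouted call [([257.8, 302.7], 0.73)]
tray call [([266.6, 320.3], 0.78), ([271.6, 271.4], 0.4)]
tray call [([270.8, 320.5], 0.9), ([238.2, 323.1], 0.71), ([223.8, 267.9], 0.36)]
1.1
```

```bash
python3 - <<'E'
import cv2
for n in ['scene','side']:
    im=cv2.imread(f'pics/{n}0.png'); cv2.imwrite(f'pics/{n}0b.png',cv2.resize(im,(800,600),interpolation=cv2.INTER_CUBIC))
E
```

```text
(no output)
```

View pics/scene0b.png

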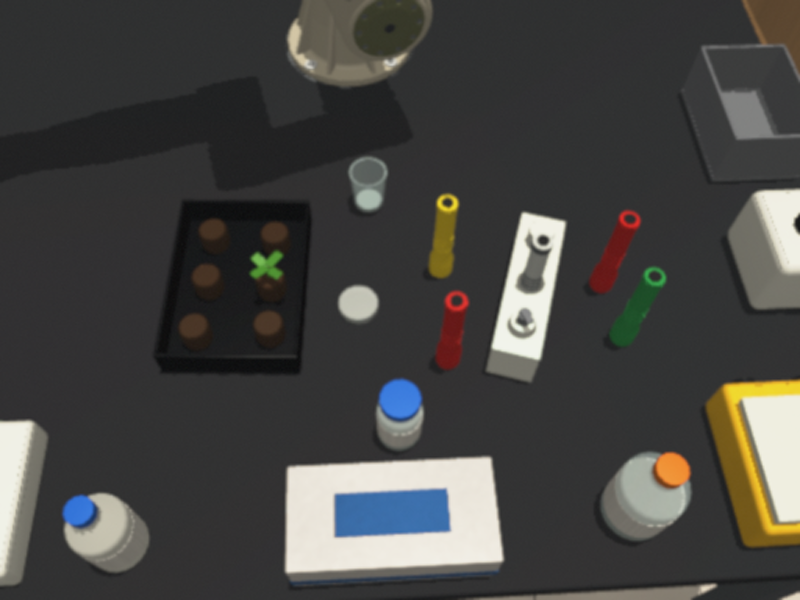

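View pics/side0b.png

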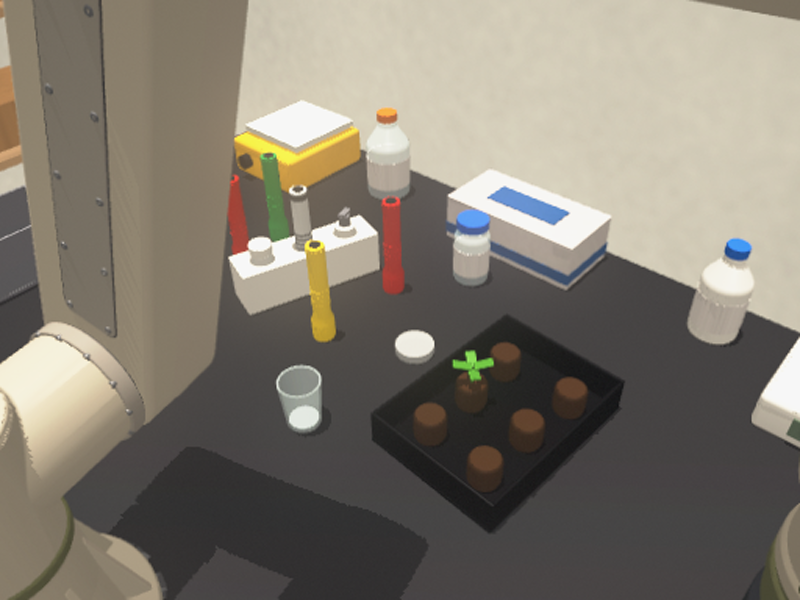

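```bash
python3 - <<'E'
from h import *
np.set_printoptions(precision=3,suppress=True)
c=cam('scene'); d=cam('side')
np.savez('s0.npz',**{('c_'+k):v for k,v in c.items()},**{('d_'+k):v for k,v in d.items()})
save(c,'lampcrop.png',(110,260,260,430),4); save(d,'lampcrop_s.png',(90,230,130,290),4)
S=0.64
def P(c,x,y): return at_depth(c,y*S,x*S)
for n,(x,y) in dict(lamp=(543,237),leaf=(267,265),yel=(447,201),red1=(456,299),red2=(628,217),grn=(653,275),blue=(400,398),beaker=(369,180),dish=(358,303)).items(): print('scene',n,P(c,x,y))
for n,(x,y) in dict(lamp=(299,190),leaf=(473,364),yel=(316,246),red1=(391,202),grn=(269,156),blue=(472,223),tube=(260,244),dish=(415,345)).items(): print('side',n,P(d,x,y))
for n,(x,y) in dict(a=(524,215),b=(566,221),c=(533,355),d=(489,343)).items(): print('holder',n,at_z(c,y*S,x*S,.07))
for n,(x,y) in dict(a=(183,202),b=(311,204),c=(302,362),d=(160,357)).items(): print('tray',n,at_z(c,y*S,x*S,.05))
E
```

```text
scene lamp [0.561 0.236 0.17 ]
scene leaf [ 0.52  -0.122  0.07 ]
scene yel [0.491 0.123 0.16 ]
scene red1 [0.64 0.12 0.16]
scene red2 [0.528 0.354 0.16 ]
scene grn [0.618 0.365 0.161]
scene blue [0.743 0.047 0.109]
scene beaker [0.342 0.024 0.027]
scene dish [ 0.554 -0.     0.014]
side lamp [0.566 0.23  0.167]
side leaf [ 0.528 -0.122  0.068]
side yel [0.493 0.116 0.158]
side red1 [0.64  0.116 0.157]
side grn [0.618 0.362 0.158]
side blue [0.734 0.04  0.107]
side tube [0.499 0.253 0.097]
side dish [ 0.551 -0.006  0.014]
holder a [0.453 0.243 0.07 ]
holder b [0.466 0.302 0.07 ]
holder c [0.675 0.223 0.07 ]
holder d [0.655 0.169 0.07 ]
tray a [ 0.389 -0.254  0.05 ]
tray b [ 0.402 -0.064  0.05 ]
tray c [ 0.66  -0.075  0.05 ]
tray d [ 0.644 -0.262  0.05 ]
```

View pics/lampcrop.png

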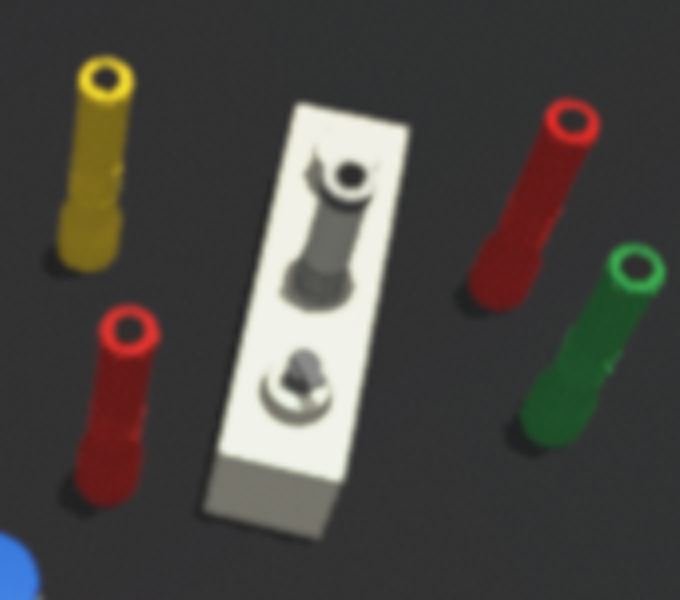

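View pics/lampcrop_s.png

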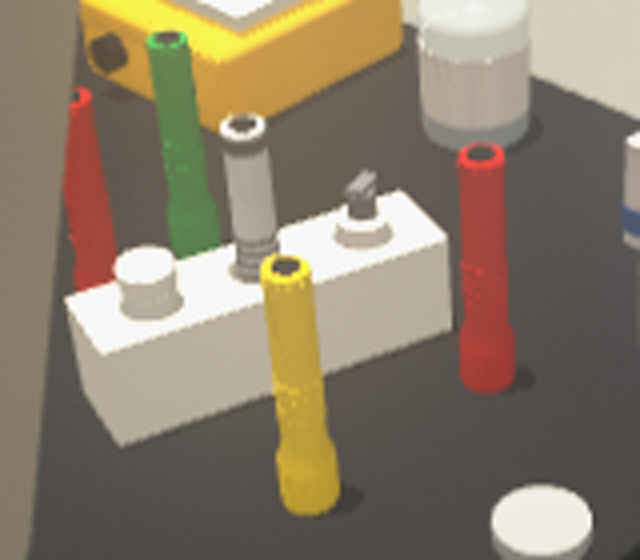

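The scene crop shows five torch-shaped things. Tail pixels in the 800x600 scene picture:
- yellow (447,203)
- red (456,300)
- red (628,217)
- green (653,275)
- bare grey aluminium (543,238), in the holder's middle hole

The side crop confirms the grey one, between the white tube cap and the sprayer. That one is the target, at about (0.563, 0.234).

The tool can only point down. So I'll grip the lamp and pivot it between the pads against the hole's rim, with tool x along the holder's row.

```bash

python3 -m creep '{"hand":[85,85,85,85,85],"delta_pos":[[0,0,0],[0,0,0],[0,0,0],[0,0,0],[0,0,0]],"turn":[-1,-1,-1,-1,-1]}' 30
python3 -m creep '{"hand":[85,85,85,85,85],"delta_pos":[[0,0,0],[0,0,0],[0,0,0],[0,0,0],[0,0,0]],"turn":[-1,-1,-1,-1,-1]}'
```

```text
clock: 1.62
tcp_pos: [0.211, -0.5349, 0.2143]
orientation: [0.0, 0.918, 0.397, -0.0]
wrist_force: [0.6, -0.2, -0.5]
finger_gap: 0.0852
clock: 2.03
tcp_pos: [0.211, -0.5349, 0.2143]
orientation: [0.0, 0.81, 0.586, -0.0]
wrist_force: [0.2, -0.6, -0.7]
finger_gap: 0.0851
```

```bash

python3 -m creep '{"hand":[85,85,85,85,85],"delta_pos":[[0,0,0],[0,0,0],[0,0,0],[0,0,0],[0,0,0]],"turn":[-1,-1,-1,-1,-1]}'
python3 -m creep '{"hand":[85,85,85,85,85],"delta_pos":[[0,0,0],[0,0,0],[0,0,0],[0,0,0],[0,0,0]],"turn":[-1,-1,-1,-1,-1]}'
python3 -m creep '{"hand":[85,85,85,85,85],"delta_pos":[[0,0,0],[0,0,0],[0,0,0],[0,0,0],[0,0,0]],"turn":[-1,-1,-1,-1,-1]}'
python3 -m creep '{"hand":[85,85,85,85,85],"delta_pos":[[0,0,0],[0,0,0],[0,0,0],[-0.0035,0.04,0],[-0.0035,0.04,0]],"turn":[-1,-1,-0.6,0,0]}'
python3 -m creep '{"hand":[85,85,85,85,85],"delta_pos":[[-0.0035,0.05,0],[-0.0035,0.05,0],[-0.0035,0.05,0],[-0.0035,0.05,0],[-0.0035,0.05,0]],"turn":[0,0,0,0,0]}'
python3 -m creep '{"hand":[85,85,85,85,85],"delta_pos":[[-0.0035,0.05,0],[-0.0035,0.05,0],[-0.0035,0.05,0],[-0.0035,0.05,0],[-0.0035,0.05,0]],"turn":[0,0,0,0,0]}'
```

```text
clock: 2.45
tcp_pos: [0.211, -0.5349, 0.2143]
orientation: [0.0, 0.664, 0.748, -0.0]
wrist_force: [-0.7, 0.4, -0.0]
finger_gap: 0.0849
clock: 2.87
tcp_pos: [0.211, -0.5349, 0.2143]
orientation: [0.0, 0.486, 0.874, -0.0]
wrist_force: [0.6, 0.3, 0.7]
finger_gap: 0.0852
clock: 3.28
tcp_pos: [0.211, -0.5349, 0.2143]
orientation: [0.0, 0.286, 0.958, -0.0]
wrist_force: [-0.2, -0.2, -0.7]
finger_gap: 0.085
clock: 3.7
tcp_pos: [0.2383, -0.4773, 0.2137]
orientation: [-0.0, 0.179, 0.984, 0.0]
wrist_force: [1.1, -0.6, -0.0]
finger_gap: 0.0851
clock: 4.12
tcp_pos: [0.3221, -0.2927, 0.2145]
orientation: [0.0, 0.178, 0.984, -0.0]
wrist_force: [1.1, 0.2, 0.5]
finger_gap: 0.0847
clock: 4.53
tcp_pos: [0.4052, -0.1101, 0.2147]
orientation: [0.001, 0.178, 0.984, -0.0]
wrist_force: [0.4, -0.0, 0.9]
finger_gap: 0.085
```

```bash

python3 -m creep '{"hand":[85,85,85,85,85],"delta_pos":[[-0.004,0.05,0],[-0.004,0.05,0],[-0.004,0.05,0],[-0.004,0.05,0],[-0.004,0.05,0]],"turn":[0,0,0,0,0]}'
python3 -m creep '{"hand":[85,85,85,85,85],"delta_pos":[[-0.004,0.05,0],[-0.004,0.05,0],[-0.004,0.05,0],[0,0.03,0],[0,0,0]],"turn":[0,0,0,0,0]}'
python3 - <<'E'
from h import *
c=cam('wrist'); save(c,'w1.png'); d=cam('scene'); save(d,'s1.png',(90,260,240,440),4)
s=env.get_state(); print(s['tcp_pos'],s['joint_pos'],c['origin'])
print(env.find_in('wrist','lamp')[:3])
np.save('w1.npy',c['depth']); import pickle; pickle.dump(dict(c),open('w1.pkl','wb'))
E
```

```text
clock: 4.95
tcp_pos: [0.4902, 0.072, 0.2146]
orientation: [0.0, 0.178, 0.984, -0.0]
wrist_force: [0.0, -1.0, 0.1]
finger_gap: 0.0848
clock: 5.37
tcp_pos: [0.5503, 0.2057, 0.2135]
orientation: [0.0, 0.175, 0.985, 0.001]
wrist_force: [-1.2, -0.5, 0.3]
finger_gap: 0.0853
[0.5488162  0.20212528 0.21368853] [ 2.15919147e-01  3.33779451e-01  7.34062440e-02  1.31152256e+00
 -4.70999137e-04  5.71044122e-01] [0.47563398 0.23400422 0.37233255]
[{'location': [149.8, 135.2], 'score': 0.91}, {'location': [292.3, 205.4], 'score': 0.84}, {'location': [91.8, 429.2], 'score': 0.8}]
```

View pics/w1.png

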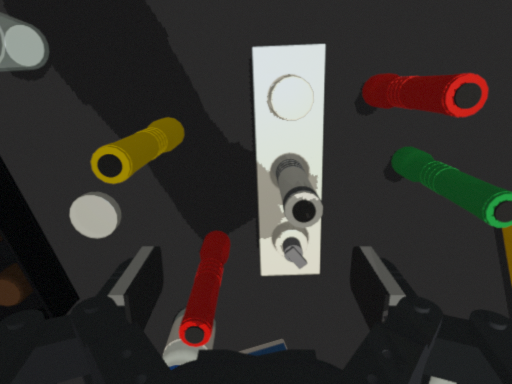

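View pics/s1.png

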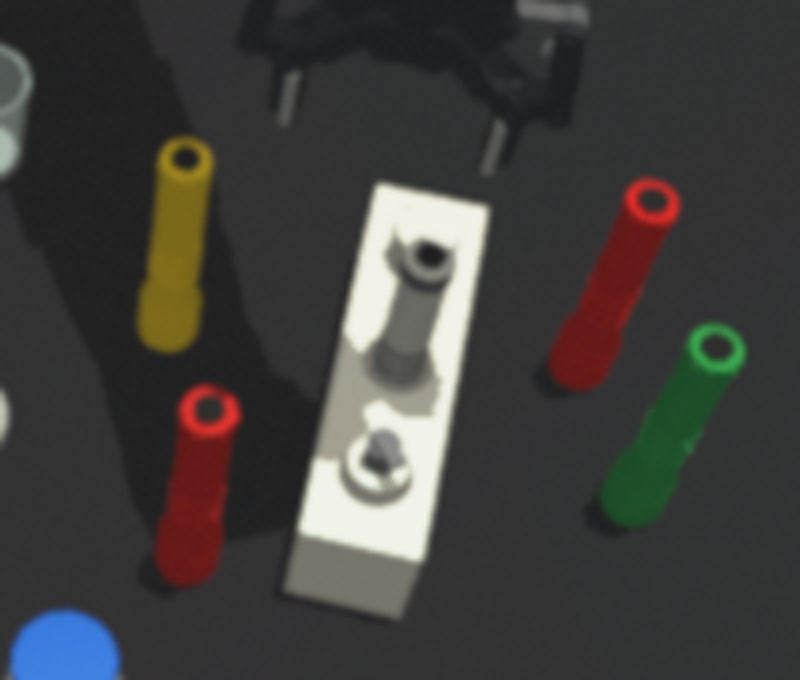

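```bash
python3 - <<'E'
from h import *; import pickle
np.set_printoptions(precision=4,suppress=True)
c=pickle.load(open('w1.pkl','rb'))
L=at_z(c,209.5,303.5,.168); print('lamp',L, at_depth(c,209,290))
Cs=[at_z(c,r,k,.07) for r,k in [(47,253),(44,325),(272,320),(275,262)]]; print(np.array(Cs),np.mean(Cs,0))
a=(Cs[2]+Cs[3]-Cs[0]-Cs[1])/2; print(np.degrees(np.arctan2(a[1],a[0])))
s=env.get_state(); p=s['tcp_pos']; M=rot(s['orientation']).as_matrix(); print(p,M)
for T in (L,np.array([.563,.234,0])): 
    print('delta tool units',M.T@(T-p)/.8)
E
```

```text
lamp [0.5632 0.2362 0.168 ] [0.56   0.2278 0.1672]
[[0.4478 0.2418 0.07  ]
 [0.4669 0.3002 0.07  ]
 [0.6792 0.2321 0.07  ]
 [0.6614 0.1729 0.07  ]] [0.5638 0.2368 0.07  ]
-17.835675862510183
[0.5486 0.2012 0.2139] [[-0.9371  0.3491 -0.001 ]
 [ 0.3491  0.9371 -0.0007]
 [ 0.0007 -0.001  -1.    ]]
delta tool units [-0.0019  0.0474  0.0573]
delta tool units [-0.0028  0.045   0.2673]
```

```bash

python3 -m creep '{"hand":[85,85,85,85,85],"delta_pos":[[-0.001,0.023,0],[-0.001,0.023,0],[0,0,0],[0,0,0.02],[0,0,0.02]],"turn":[0,0,0,0,0]}'
python3 -m creep '{"hand":[85,85,85,85,85],"delta_pos":[[0,0,0.02],[0,0,0.02],[0,0,0.02],[0,0,0.002],[0,0,0]],"turn":[0,0,0,0,0]}'
python3 -m creep '{"hand":[20,20,20,20,20],"delta_pos":[[0,0,0],[0,0,0],[0,0,0],[0,0,0],[0,0,0]],"turn":[0,0,0,0,0]}' 25
python3 -m creep '{"hand":[20,20,20,20,20],"delta_pos":[[0,0,0],[0,0,0],[0,0,0],[0,0,0],[0,0,0]],"turn":[0,0,0,0,0]}' 25
```

```text
clock: 5.93
tcp_pos: [0.564, 0.234, 0.1833]
orientation: [0.001, 0.178, 0.984, 0.0]
wrist_force: [-0.2, -0.1, -0.7]
finger_gap: 0.085
clock: 6.35
tcp_pos: [0.5623, 0.2336, 0.1321]
orientation: [-0.001, 0.179, 0.984, -0.001]
wrist_force: [-0.4, 0.4, 0.2]
finger_gap: 0.0849
clock: 6.77
tcp_pos: [0.5638, 0.2354, 0.1334]
orientation: [0.001, 0.178, 0.984, 0.0]
wrist_force: [-0.7, 1.5, 13.2]
finger_gap: 0.0254
clock: 7.18
tcp_pos: [0.5639, 0.2354, 0.1334]
orientation: [0.001, 0.178, 0.984, 0.0]
wrist_force: [-0.5, 0.4, 5.8]
finger_gap: 0.0251
```

```bash

python3 -m creep '{"hand":[20,20,20,20,20],"delta_pos":[[0,0,-0.012],[0,0,-0.015],[0,0,-0.015],[0,0,-0.017],[0,0,0]],"turn":[0,0,0,0,0]}' 25
python3 - <<'E'
from h import *
c=cam('side'); save(c,'d2.png',(80,230,130,330),4); d=cam('scene'); save(d,'s2.png',(90,260,240,440),3)
print(env.get_state()['tcp_pos'],env.get_state()['wrist_force'])
E
```

```text
clock: 7.6
tcp_pos: [0.5645, 0.2357, 0.1825]
orientation: [0.001, 0.178, 0.984, 0.001]
wrist_force: [0.6, 0.3, -0.3]
finger_gap: 0.025
[0.56353288 0.23540177 0.17988451] [ 0.06746131  0.22015366 -1.92952394]
```

View pics/d2.png

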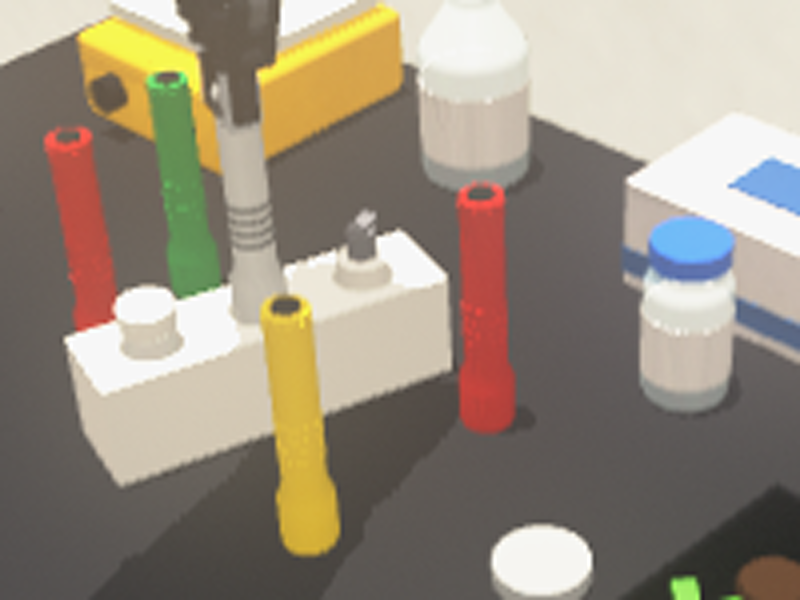

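View pics/s2.png

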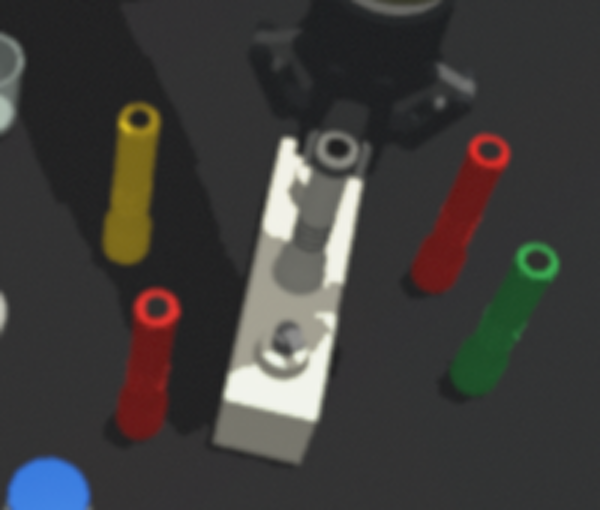

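```bash

python3 -m creep '{"hand":[20,20,20,20,20],"delta_pos":[[0.0138,0,0],[0.0138,0,0],[0.0138,0,0],[0.0188,0,0.0038],[0.0188,0,0.0056]],"turn":[0,0,0,0,0]}' 25
python3 - <<'E'
from h import *
c=cam('side'); save(c,'d3.png',(80,230,130,330),4)
s=env.get_state(); print(s['tcp_pos'],s['wrist_force'],s['ft_torque'])
E
```

```text
clock: 8.12
tcp_pos: [0.5029, 0.2577, 0.1724]
orientation: [0.0, 0.178, 0.984, -0.0]
wrist_force: [2.0, 0.2, -0.8]
finger_gap: 0.0246
[0.49935752 0.25847362 0.17136047] [-2.11293271 -0.30209897 -1.33872834] [ 0.00096152 -0.21127561  0.0415593 ]
```

View pics/d3.png

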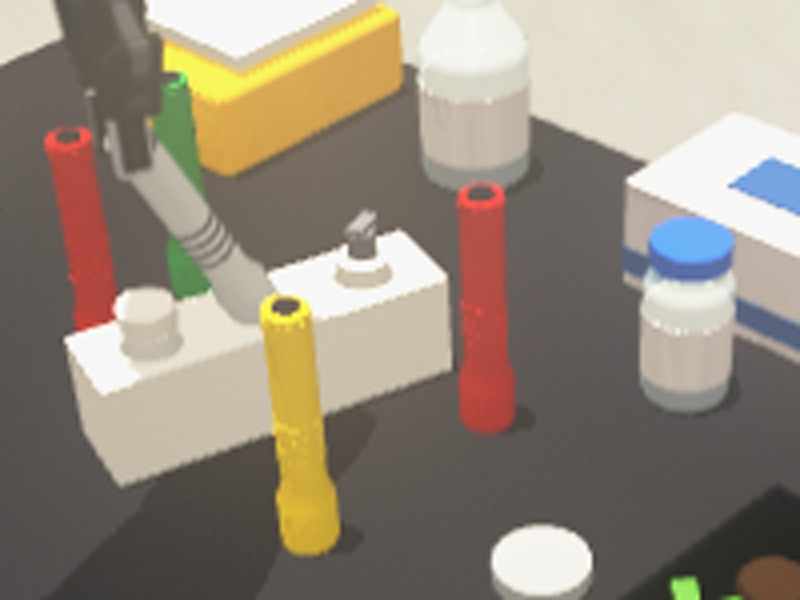

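Pivoting works: the side view shows the lamp leaning about 30° toward the tube cap, with its head still in the hole mouth and the wrist force small. I'll continue the arc.

```bash

python3 -m creep '{"hand":[20,20,20,20,20],"delta_pos":[[0.0175,0,0.008],[0.016,0,0.0106],[0.003,0,0.002],[0,0,0],[0,0,0]],"turn":[0,0,0,0,0]}' 25
python3 - <<'E'
from h import *
c=cam('side'); save(c,'d4.png',(80,230,130,330),4)
s=env.get_state(); print(s['tcp_pos'],s['wrist_force'],s['ft_torque'])
E
```

```text
clock: 8.58
tcp_pos: [0.4769, 0.2676, 0.1562]
orientation: [0.0, 0.177, 0.984, -0.0]
wrist_force: [1.0, -0.3, 0.2]
finger_gap: 0.0246
[0.47725483 0.26752661 0.15623779] [-0.02058885 -1.61648625 -0.50691144] [-0.10419529 -0.13504655 -0.02242833]
```

View pics/d4.png

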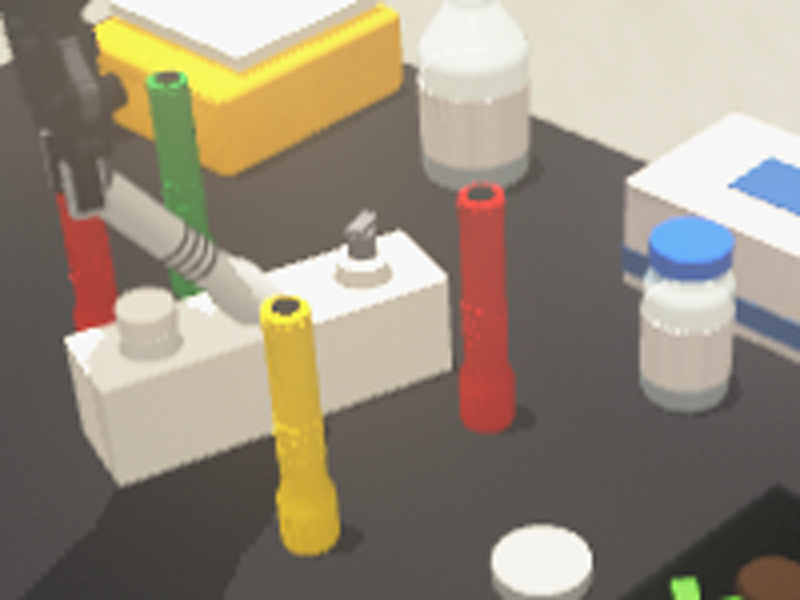

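```bash

python3 -m creep '{"hand":[20,20,20,20,20],"delta_pos":[[0,0,0],[0,0,0],[0,0,-0.02],[0,0,-0.03],[0,0,-0.04]],"turn":[0,0,0,0,0]}' 60
python3 -m creep '{"hand":[20,20,20,20,20],"delta_pos":[[0,0,-0.04],[0,0,-0.03],[0,0,-0.02],[0,0,0],[0,0,0]],"turn":[0,0,0,0,0]}' 60
python3 - <<'E'
from h import *; import pickle
c=cam('side'); save(c,'d5.png',None,1.5); d=cam('scene'); save(d,'s5.png',None,1.5)
pickle.dump((dict(c),dict(d)),open('p5.pkl','wb'))
s=env.get_state(); print(s['tcp_pos'],s['orientation'],s['wrist_force'],s['ft_torque'])
E
```

```text
clock: 9.05
tcp_pos: [0.4753, 0.2668, 0.2261]
orientation: [-0.003, 0.178, 0.984, -0.001]
wrist_force: [1.2, 0.0, -1.1]
finger_gap: 0.0237
clock: 9.47
tcp_pos: [0.4774, 0.2677, 0.3]
orientation: [0.0, 0.178, 0.984, 0.0]
wrist_force: [0.4, 0.2, -1.5]
finger_gap: 0.0237
[0.47633507 0.26732094 0.29807714] [-1.22634651e-03  1.77779064e-01  9.84069436e-01 -6.68285156e-04] [-0.14078621  0.73238021 -2.1858395 ] [0.02217457 0.06290962 0.03466097]
```

View pics/d5.png

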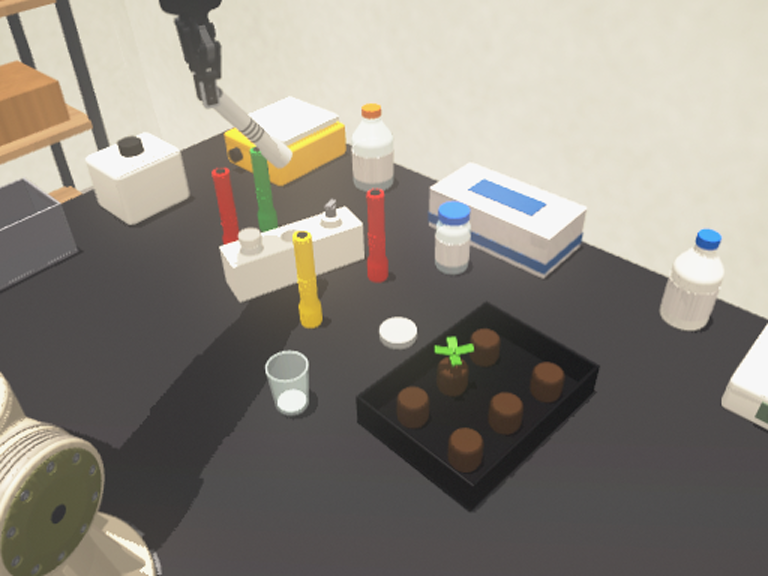

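View pics/s5.png

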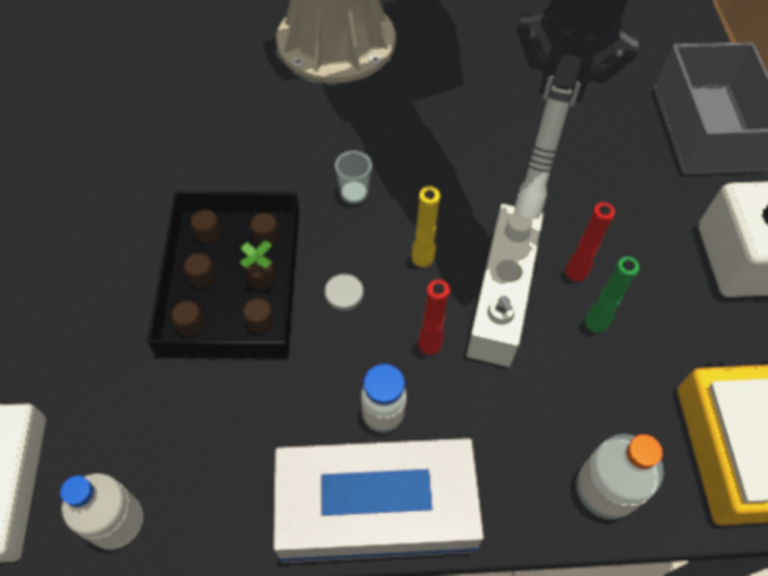

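```bash
cat > fit.py <<'E'
from h import *; from scipy.optimize import least_squares
def pts(c):
    v,u=np.mgrid[0:384,0:512]; m=c['depth']>0
    px=np.stack([u[m],v[m]],1).astype(float)[:,None]
    n=cv2.undistortPoints(px,K(c),np.array(c['D']))[:,0]
    z=c['depth'][m][:,None]
    return rot(c['orientation']).apply(np.c_[n,np.ones(len(n))]*z)+np.array(c['origin'])
def rad(s): return np.interp(s,[0,.032,.042,.158],[.017,.017,.013,.013])
def fit(cs,st):
    M=rot(st['orientation']).as_matrix(); p=np.array(st['tcp_pos'])-M[:,2]*.008   # grasp pt
    out=[]
    for c in cs:
        q=(pts(c)-p)@M
        k=(np.abs(q[:,1])<.03)&(q[:,0]<-.02)&(q[:,0]>-.13)&(q[:,2]>.005)&(q[:,2]<.125)
        # near 45deg line
        k&=np.abs((q[:,0]+q[:,2])/1.414)<.04
        out.append(q[k])
    def model(P,q):
        th,s0,oy,off,yaw=P
        d=np.array([-np.sin(th)*np.cos(yaw),np.sin(yaw),np.cos(th)]); d/=np.linalg.norm(d)  # toward lens
        n=np.array([np.cos(th),0,np.sin(th)])
        w=q-np.array([0,oy,0])-off*n
        t=w@d; r=np.linalg.norm(w-t[:,None]*d,axis=1); s=s0-t
        rr=r-rad(np.clip(s,0,.158)); 
        return np.where(s<0,np.hypot(np.maximum(r-.017,0),s),rr)
    res=[]
    for name,qs in list(zip('AB',out))+[('both',np.vstack(out))]:
        f=least_squares(lambda P:np.r_[model(P,qs),(P[1]-.13)*.5,P[3]*2,P[2],P[4]*.02],[.78,.13,0,0,0],loss='soft_l1',f_scale=.002)
        th,s0,oy,off,yaw=f.x; r=model(f.x,qs)
        print(name,len(qs),'deg',np.degrees(th).round(1),'s0',s0.round(4),'oy',oy.round(4),'off',off.round(4),'yaw',np.degrees(yaw).round(1),'med',np.median(np.abs(r)).round(4))
    d=np.array([-np.sin(th)*np.cos(yaw),np.sin(yaw),np.cos(th)]); n=np.array([np.cos(th),0,np.sin(th)])
    lens=np.array([0,oy,0])+off*n+s0*d
    W=p+M@lens; print('lens world',W.round(4),'beam dir',(M@d).round(3)); return W,M@d,lens,M,p
E
python3 - <<'E'
from fit import *; import pickle
c,d=pickle.load(open('p5.pkl','rb')); st=env.get_state(); print(st['clock'])
fit([c,d],st)
print(st['joint_pos'].round(3))
E
```

```text
9.5667
A 663 deg 36.2 s0 0.1373 oy 0.001 off -0.0181 yaw 0.1 med 0.0008
B 953 deg 21.4 s0 0.1393 oy 0.0012 off -0.0485 yaw -0.2 med 0.0025
both 1616 deg 36.1 s0 0.1377 oy 0.0009 off -0.018 yaw 0.1 med 0.0008
lens world [0.5661 0.2347 0.2053] beam dir [ 0.551 -0.206 -0.809]
[0.364 0.251 0.165 1.488 0.    0.722]
```

```bash
python3 - <<'E'
from fit import *; import pickle
np.set_printoptions(precision=1,suppress=True,linewidth=150)
c,d=pickle.load(open('p5.pkl','rb')); st=env.get_state()
M=rot(st['orientation']).as_matrix(); p=np.array(st['tcp_pos'])-M[:,2]*.008
for cc in (c,d):
    q=(pts(cc)-p)@M; q=q[(np.abs(q[:,1])<.035)&(q[:,2]>-.04)&(q[:,2]<.125)&(np.abs(q[:,0])<.13)]
    for a in np.arange(-.12,.06,.01):
        k=q[(q[:,0]>=a)&(q[:,0]<a+.01)]
        if len(k): print(round(a,3),len(k),'z',np.percentile(k[:,2],[0,5,50,95,100])*1e3,'y',np.percentile(k[:,1],[5,50,95])*1e3)
def draw(c,th,s0,name,crop,off=0):
    im=c['pixels'][:,:,::-1].copy()
    dd=np.array([-np.sin(th),0,np.cos(th)]); 
    for s in np.linspace(0,.158,80):
        ctr=dd*(s0-s)
        w=p+M@ctr; r,k=proj(c,w)[0]; cv2.circle(im,(int(round(k)),int(round(r))),0,(0,0,255),-1)
    im=im[crop[0]:crop[1],crop[2]:crop[3]]; cv2.imwrite(name,cv2.resize(im,None,fx=5,fy=5))
draw(c,np.radians(46),.13,'pics/o5a.png',(20,140,100,240)); draw(d,np.radians(46),.13,'pics/o5b.png',(20,160,320,440))
E
```

```text
-0.11 20 z [79.7 81.3 88.1 92.8 95.6] y [-14.6  -8.6   1.1]
-0.1 60 z [ 67.7  71.7  85.2 101.7 103.5] y [-16.6 -13.5  -3.5]
-0.09 93 z [ 60.   61.9  80.9 103.8 108.4] y [-16.9 -13.5  -2.4]
-0.08 95 z [ 46.9  49.7  70.7  97.4 103.9] y [-16.1 -11.7  -3.8]
-0.07 106 z [29.4 35.4 60.  84.5 91.2] y [-14.   -9.2   0.4]
-0.06 86 z [17.5 22.2 42.1 63.4 69. ] y [-13.3 -10.2  -3.5]
-0.05 95 z [ 2.7  8.2 29.5 51.  57. ] y [-13.2 -10.1  -1.2]
-0.04 92 z [-9.9 -4.  14.7 36.9 44.2] y [-13.2  -9.3  -2.6]
-0.03 104 z [-26.3 -20.4   1.4  23.9  30.1] y [-13.   -9.2  -0.9]
-0.02 84 z [-39.8 -34.7 -11.4   8.6  15.8] y [-19.1 -10.9  -2.8]
-0.01 64 z [-39.2 -38.5 -24.4  -5.4   0. ] y [-26.3 -23.5  -9.5]
-0.0 119 z [-39.8 -38.8 -27.1 -13.4 -10.6] y [-26.4 -17.3  14.4]
-0.11 104 z [72.1 77.2 86.2 92.8 94.6] y [-10.8   0.3  12.6]
-0.1 162 z [60.6 65.5 75.6 90.6 96.3] y [-14.1   0.8  15.3]
-0.09 122 z [55.  58.4 65.3 79.6 86.1] y [-14.4   0.7  16.3]
-0.08 138 z [38.6 44.5 54.3 66.6 72.4] y [-11.6   0.2  13. ]
-0.07 134 z [27.1 30.9 41.  52.5 58.4] y [-11.2   0.8  12.5]
-0.06 128 z [14.3 17.6 26.3 38.7 42.2] y [-10.3   1.2  12. ]
-0.05 143 z [ 1.4  4.1 13.5 28.1 36. ] y [-10.6   0.8  12.6]
-0.04 139 z [-12.   -8.5   0.4  11.2  27. ] y [-10.9   0.2  11.9]
-0.03 148 z [-27.9 -22.9 -13.7  -1.9   4.2] y [-10.5   0.6  12.2]
-0.02 191 z [-39.9 -35.6 -27.3 -14.7  -8. ] y [-15.3   0.8  16.8]
-0.01 131 z [-39.4 -38.  -30.2 -18.2 -14.7] y [-23.1   2.   25.3]
-0.0 8 z [-31.2 -30.2 -26.8 -22.2 -22.2] y [-9.4 -0.8 12.9]
```

View pics/o5a.png

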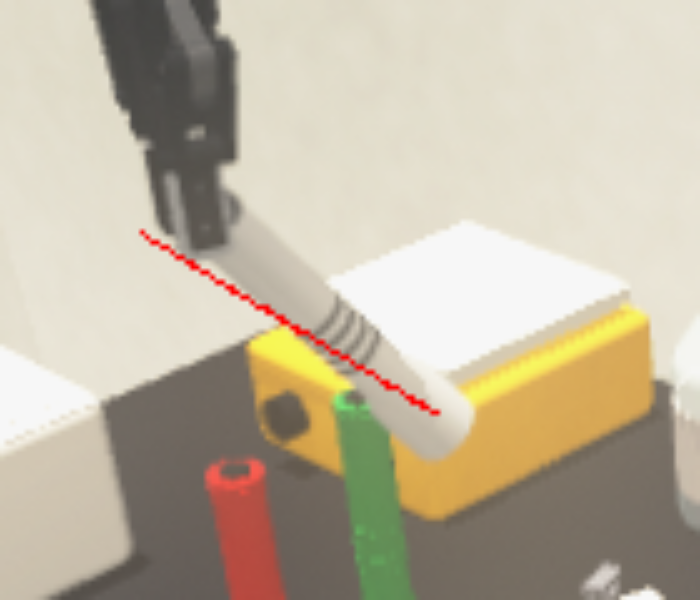

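View pics/o5b.png

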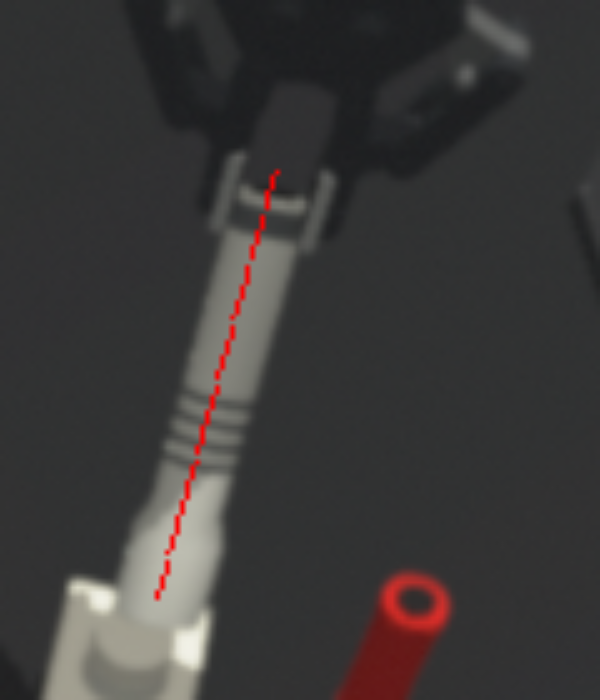

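```bash
python3 - <<'E'
from fit import *; import pickle
c,d=pickle.load(open('p5.pkl','rb')); st=env.get_state(); print(st['clock'])
M=rot(st['orientation']).as_matrix()
outs=[]
for fn,tcp in (('d3',[0.4994,0.2585,0.1714]),('d4',[0.4773,0.2675,0.1562])):
    p=np.array(tcp)-M[:,2]*.008
    im=cv2.imread(f'pics/{fn}.png')
    for th,s0,off,col in ((36,.137,-.018,(0,0,255)),(31 if fn=='d3' else 46,.13,0,(255,0,0))):
        th=np.radians(th); dd=np.array([-np.sin(th),0,np.cos(th)]); n=np.array([np.cos(th),0,np.sin(th)])
        for s in np.linspace(0,.158,60):
            r,k=proj(c,p+M@(dd*(s0-s)+off*n))[0]; cv2.circle(im,(int((k-130)*4),int((r-80)*4)),1,col,-1)
    outs.append(im[50:400,0:380])
cv2.imwrite('pics/o4.png',np.hstack(outs))
E
```

```text
9.5667
```

View pics/o4.png

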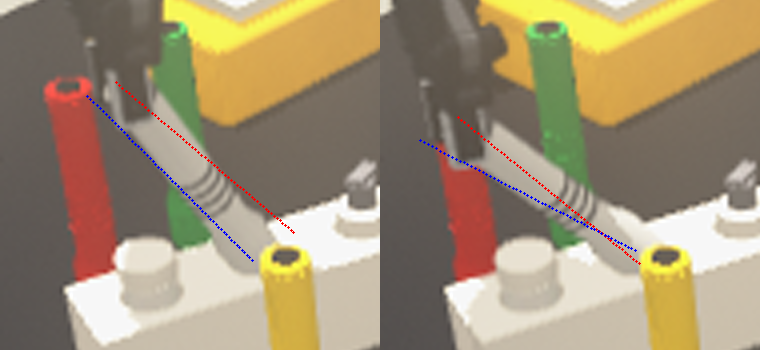

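```bash
python3 - <<'E'
from fit import *; import pickle
w=cam('wrist'); save(w,'w5.png',(150,384,100,420),2.4); pickle.dump(dict(w),open('w5.pkl','wb'))
st=env.get_state(); fit([pickle.load(open('p5.pkl','rb'))[0],w],st); print(st['finger_gap'],st['clock'])
E
```

```text
A 663 deg 36.3 s0 0.1372 oy 0.0011 off -0.0183 yaw 0.1 med 0.0008
B 20 deg 44.1 s0 0.13 oy 0.0001 off 0.0 yaw 0.9 med 0.0002
both 683 deg 36.1 s0 0.139 oy 0.0012 off -0.0185 yaw 0.0 med 0.0009
lens world [0.5669 0.2345 0.2041] beam dir [ 0.549 -0.206 -0.81 ]
0.02317030424644912 9.6167
```

View pics/w5.png

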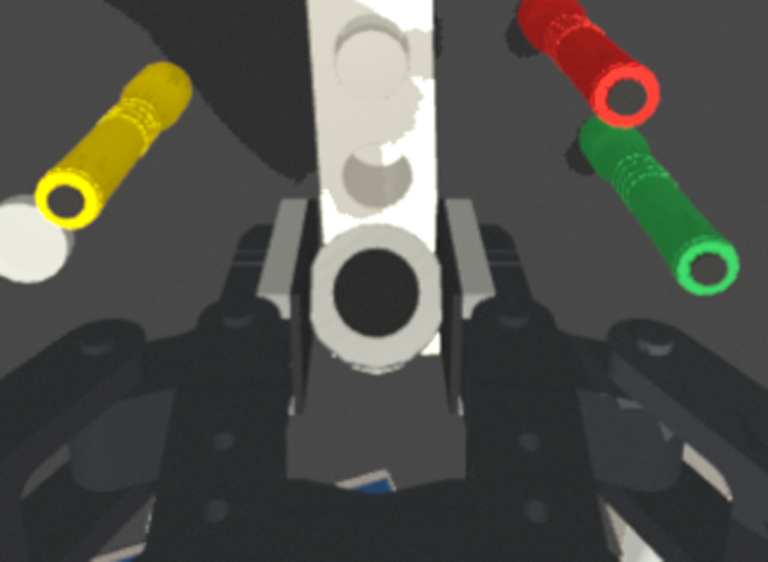

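```bash
python3 - <<'E'
from fit import *; import pickle
np.set_printoptions(precision=1,suppress=True)
w=pickle.load(open('w5.pkl','rb')); st=env.get_state(); M=rot(st['orientation']).as_matrix(); p=np.array(st['tcp_pos'])-M[:,2]*.008
def T(x,y): 
    r=y/2.4+150; k=x/2.4+100; return (M.T@(at_depth(w,r,k)-p))*1e3
for n,xy in dict(ringL=(322,293),ringR=(430,293),ringT=(376,235),ringB=(376,357),padLtip=(293,207),padLbk=(275,290),padR_tip=(460,207),padRbk=(478,290),inL1=(300,310),inL2=(295,400),inR1=(452,310),inR2=(458,400)).items(): print(n,T(*xy))
E
```

```text
ringL [  0.   -8.6 -25.5]
ringR [  0.1  11.3 -25.6]
ringT [  8.6   1.4 -19.4]
ringB [ -9.    1.4 -32. ]
padLtip [ 13.2 -14.4 -16.8]
padLbk [ 12.9 -14.4 -44.9]
padR_tip [ 12.9  17.4 -16.2]
padRbk [ 12.5  17.2 -44.3]
inL1 [  9.7 -10.5 -45.4]
inL2 [ -6.5 -11.7 -46.1]
inR1 [  9.5  13.2 -45.2]
inR2 [ -6.6  14.5 -46.1]
```

```bash

python3 -m creep '{"hand":[20,20,20,20,20],"delta_pos":[[-0.005,0,0.03],[0,0,0.03],[0,0,0.03],[0,0,0.03],[0,0,0.026]],"turn":[0,0,0,0,0]}' 60
python3 -m creep '{"hand":[20,20,20,20,20],"delta_pos":[[0,0,0.01],[0,0,0.008],[0,0,0],[0,0,0],[0,0,0]],"turn":[0,0,0,0,0]}' 60
python3 - <<'E'
from fit import *
c=cam('side'); save(c,'d6.png',(80,230,130,330),4)
s=env.get_state(); print(s['tcp_pos'],s['wrist_force'],s['ft_torque'])
M=rot(s['orientation']).as_matrix(); p=np.array(s['tcp_pos'])-M[:,2]*.008
W=fit([c],s)
E
```

```text
clock: 10.03
tcp_pos: [0.4789, 0.2656, 0.1797]
orientation: [-0.002, 0.178, 0.984, -0.001]
wrist_force: [0.5, 0.8, -1.4]
finger_gap: 0.0236
clock: 10.45
tcp_pos: [0.4814, 0.2665, 0.1699]
orientation: [0.001, 0.178, 0.984, 0.001]
wrist_force: [0.5, 0.3, -1.5]
finger_gap: 0.0234
[0.48150357 0.26653718 0.17001322] [-0.30626246 -0.19045564 -1.79411154] [ 0.00778423  0.05743896 -0.03829909]
A 780 deg 34.8 s0 0.1573 oy 0.0007 off -0.0166 yaw -1.5 med 0.0024
both 780 deg 34.8 s0 0.1573 oy 0.0007 off -0.0166 yaw -1.5 med 0.0024
lens world [0.5773 0.2273 0.0584] beam dir [ 0.527 -0.223 -0.821]
```

View pics/d6.png

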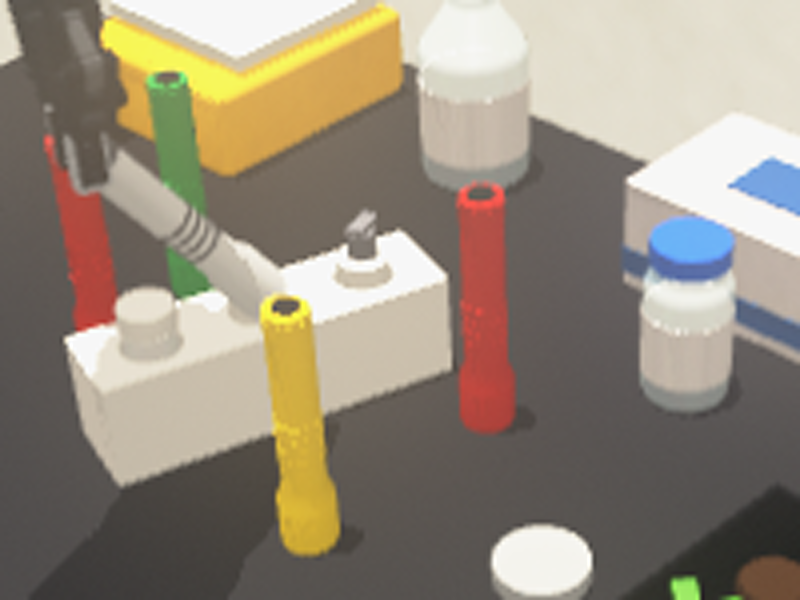

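```bash

python3 -m creep '{"hand":[20,20,20,20,20],"delta_pos":[[0.003,0,0.002],[0.007,0,0.005],[0.008,0,0.005],[0.008,0,0.006],[0.006,0,0.004]],"turn":[0,0,0,0,0]}' 25
python3 -m creep '{"hand":[20,20,20,20,20],"delta_pos":[[0,0,0],[0,0,0],[0,0,-0.02],[0,0,-0.03],[0,0,-0.04]],"turn":[0,0,0,0,0]}' 60
python3 -m creep '{"hand":[20,20,20,20,20],"delta_pos":[[0,0,-0.04],[0,0,-0.03],[0,0,-0.02],[0,0,0],[0,0,0]],"turn":[0,0,0,0,0]}' 60
python3 - <<'E'
from fit import *
c=cam('side'); save(c,'d7.png',(20,200,100,340),3.2)
s=env.get_state(); print(s['tcp_pos'],s['wrist_force'],s['ft_torque'])
W=fit([c],s)
E
```

```text
clock: 10.92
tcp_pos: [0.4564, 0.2754, 0.151]
orientation: [0.001, 0.178, 0.984, 0.0]
wrist_force: [2.5, -1.1, 0.3]
finger_gap: 0.0239
clock: 11.33
tcp_pos: [0.4542, 0.2744, 0.2212]
orientation: [-0.003, 0.178, 0.984, -0.002]
wrist_force: [1.0, 0.5, -0.8]
finger_gap: 0.0236
clock: 11.75
tcp_pos: [0.4566, 0.2753, 0.295]
orientation: [-0.0, 0.178, 0.984, 0.0]
wrist_force: [1.0, 1.1, -2.3]
finger_gap: 0.0235
[0.45604713 0.27502853 0.29377513] [ 0.49164497 -0.90029317 -1.62498348] [0.03935051 0.09324649 0.0530138 ]
A 668 deg 40.5 s0 0.1399 oy 0.0007 off -0.0191 yaw -0.1 med 0.0008
both 668 deg 40.5 s0 0.1399 oy 0.0007 off -0.0191 yaw -0.1 med 0.0008
lens world [0.5548 0.2385 0.2077] beam dir [ 0.607 -0.23  -0.761]
```

View pics/d7.png

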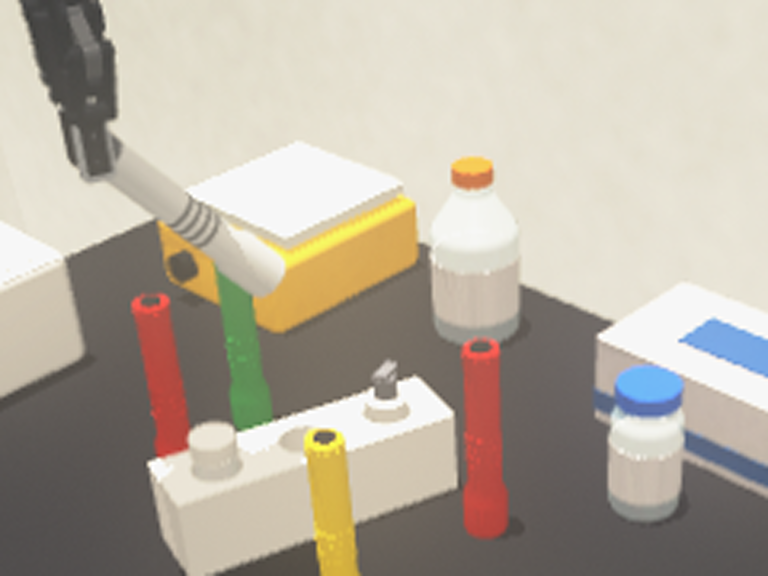

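The depth fit gives a slant of 40.5° now. One more small rim nudge should bring it to 45°.

```bash

python3 -m creep '{"hand":[20,20,20,20,20],"delta_pos":[[-0.005,0,0.03],[0,0,0.03],[0,0,0.03],[0,0,0.03],[0,0,0.027]],"turn":[0,0,0,0,0]}' 60
python3 -m creep '{"hand":[20,20,20,20,20],"delta_pos":[[0,0,0.016],[0,0,0.012],[0,0,0.003],[0.003,0,0],[0.002,0,0]],"turn":[0,0,0,0,0]}' 60
python3 -m creep '{"hand":[20,20,20,20,20],"delta_pos":[[0,0,0],[0.006,0,0.0045],[0.006,0,0.0045],[0.005,0,0.004],[0,0,0]],"turn":[0,0,0,0,0]}' 25
python3 -m creep '{"hand":[20,20,20,20,20],"delta_pos":[[0,0,0],[0,0,0],[0,0,-0.02],[0,0,-0.03],[0,0,-0.04]],"turn":[0,0,0,0,0]}' 60
python3 -m creep '{"hand":[20,20,20,20,20],"delta_pos":[[0,0,-0.04],[0,0,-0.03],[0,0,-0.02],[0,0,0],[0,0,0]],"turn":[0,0,0,0,0]}' 80
python3 - <<'E'
from fit import *
c=cam('side'); save(c,'d8.png',(20,200,100,340),3.2)
s=env.get_state(); print(s['tcp_pos'],s['wrist_force'],s['ft_torque'])
W=fit([c],s)
E
```

```text
clock: 12.22
tcp_pos: [0.4582, 0.2729, 0.1735]
orientation: [-0.002, 0.178, 0.984, -0.001]
wrist_force: [0.3, -0.3, -1.3]
finger_gap: 0.0235
clock: 12.63
tcp_pos: [0.4567, 0.2747, 0.152]
orientation: [0.0, 0.178, 0.984, -0.001]
wrist_force: [2.0, -1.4, -0.8]
finger_gap: 0.0233
clock: 13.05
tcp_pos: [0.4425, 0.2801, 0.1416]
orientation: [-0.001, 0.177, 0.984, -0.0]
wrist_force: [1.5, -0.4, 1.2]
finger_gap: 0.0233
clock: 13.47
tcp_pos: [0.4413, 0.2794, 0.2124]
orientation: [-0.003, 0.178, 0.984, -0.001]
wrist_force: [-0.2, 1.0, -1.0]
finger_gap: 0.0234
clock: 13.88
tcp_pos: [0.4438, 0.2802, 0.2862]
orientation: [-0.0, 0.178, 0.984, 0.0]
wrist_force: [0.5, -0.2, -2.0]
finger_gap: 0.0229
[0.4432447  0.27992012 0.28500027] [-0.062641   -0.50850147 -1.7230627 ] [ 0.02441881  0.09117032 -0.08481914]
A 655 deg 45.4 s0 0.1414 oy 0.001 off -0.0206 yaw -0.0 med 0.0008
both 655 deg 45.4 s0 0.1414 oy 0.001 off -0.0206 yaw -0.0 med 0.0008
lens world [0.5513 0.2406 0.2082] beam dir [ 0.666 -0.249 -0.703]
```

View pics/d8.png

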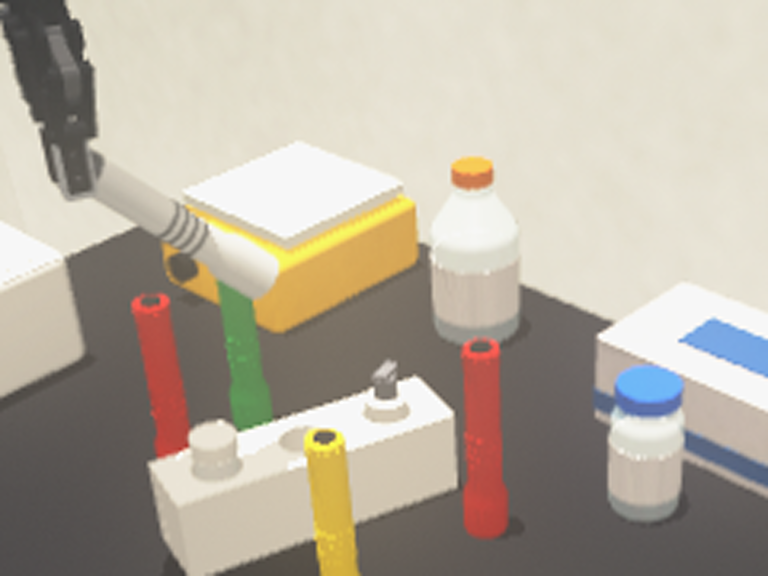

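```bash

python3 -m creep '{"hand":[20,20,20,20,20],"delta_pos":[[0,0,0],[0,0,0],[0,0,0],[0,0,0],[0,0,0]],"turn":[0.7,1,1,1,1]}' 80
python3 -m creep '{"hand":[20,20,20,20,20],"delta_pos":[[0,0,0],[0,0,0],[0,0,0],[0,0,0],[0,0,0]],"turn":[1,1,1,1,0.8]}' 80
python3 -m creep '{"hand":[20,20,20,20,20],"delta_pos":[[-0.01,-0.003,0],[-0.02,-0.006,0],[-0.03,-0.008,0],[-0.03,-0.008,0],[-0.03,-0.008,0]],"turn":[0.4,0,0,0,0]}' 80
python3 -m creep '{"hand":[20,20,20,20,20],"delta_pos":[[-0.03,-0.008,0],[-0.03,-0.008,0],[-0.03,-0.008,0],[-0.02,-0.006,0],[-0.01,-0.003,0]],"turn":[0,0,0,0,0]}' 80
python3 - <<'E'
from fit import *
c=cam('side'); d=cam('scene'); save(c,'d9.png',None,1.5); save(d,'s9.png',None,1.5)
s=env.get_state(); print(s['tcp_pos'],s['orientation'],s['wrist_force'],s['joint_pos'].round(2))
W=fit([c,d],s)
print(env.pinpoint('side','leaves')[:2],env.pinpoint('scene','leaves')[:2])
E
```

```text
clock: 14.35
tcp_pos: [0.4427, 0.2796, 0.2837]
orientation: [-0.002, 0.376, 0.926, -0.001]
wrist_force: [-0.1, -0.3, -1.5]
finger_gap: 0.0227
clock: 14.77
tcp_pos: [0.4427, 0.2796, 0.2837]
orientation: [-0.001, 0.561, 0.828, -0.002]
wrist_force: [-1.2, 0.2, -1.9]
finger_gap: 0.0231
clock: 15.18
tcp_pos: [0.4512, 0.1793, 0.2846]
orientation: [-0.001, 0.573, 0.82, -0.001]
wrist_force: [0.4, 0.3, -1.3]
finger_gap: 0.0226
clock: 15.6
tcp_pos: [0.4594, 0.0792, 0.2848]
orientation: [-0.001, 0.574, 0.819, -0.001]
wrist_force: [-0.3, 0.9, -2.2]
finger_gap: 0.023
[0.45975102 0.08026266 0.28526238] [-8.15638947e-04  5.74281484e-01  8.18657338e-01 -5.24591527e-04] [ 0.3148527  -0.80839553 -1.35589517] [ 0.    0.09 -0.06  1.42  0.    1.22]
A 940 deg 51.0 s0 0.1429 oy -0.0168 off -0.0268 yaw -1.6 med 0.0034
B 790 deg 51.2 s0 0.1412 oy 0.012 off -0.0304 yaw 2.6 med 0.0034
both 1730 deg 45.0 s0 0.1378 oy -0.003 off -0.0382 yaw -0.0 med 0.006
lens world [ 0.4991 -0.0377  0.2227] beam dir [ 0.239 -0.664 -0.708]
[{'location': [236.4, 300.3], 'score': 0.84}] [{'location': [173.8, 173.5], 'score': 0.7}]
```

View pics/d9.png

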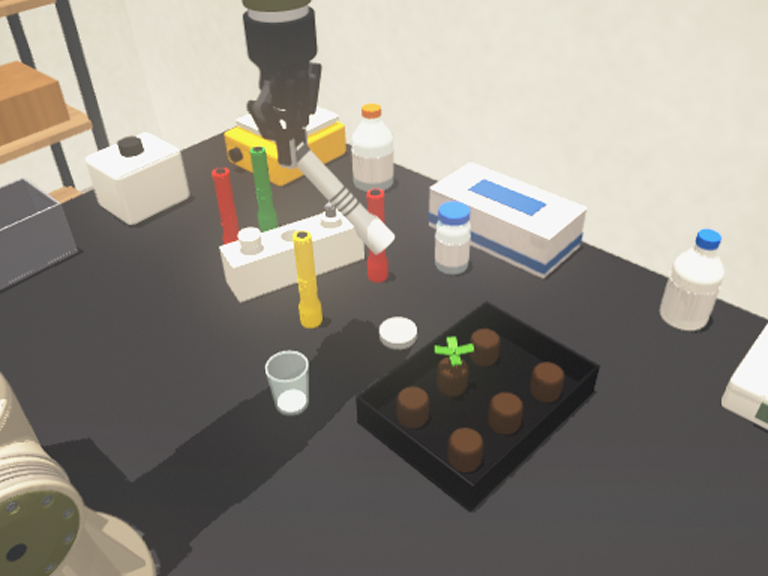

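View pics/s9.png

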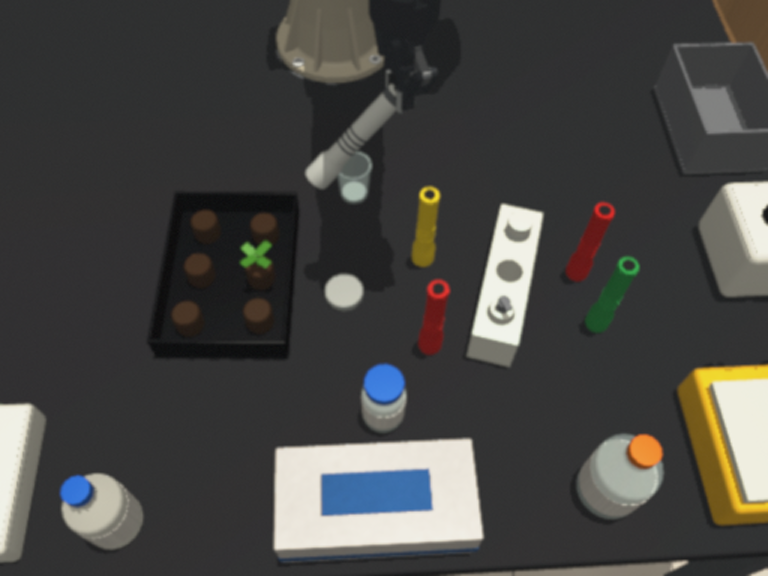

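```bash
python3 - <<'E'
from fit import *; import pickle
c=cam('side'); d=cam('scene'); pickle.dump((dict(c),dict(d)),open('p10.pkl','wb'))
s=env.get_state(); print(s['tcp_pos'],s['qvel'].round(3)); print(s['clock'])
fit([c,d],s)
print('leaves',at_z(c,236.4,300.3,.067),at_z(d,173.8,173.5,.067))
for cc in (c,d):
    P=pts(cc); col=cc['pixels'][cc['depth']>0].astype(int)
    g=(col[:,1]>col[:,0]+50)&(col[:,1]>col[:,2]+50)&(P[:,1]<0)
    print(g.sum(),P[g].mean(0).round(4),P[g].min(0).round(3),P[g].max(0).round(3))
    M=rot(s['orientation']).as_matrix(); p=np.array(s['tcp_pos'])-M[:,2]*.008
    q=(P-p)@M; q=q[(np.abs(q[:,1])<.06)&(q[:,2]>-.04)&(q[:,2]<.125)&(np.abs(q[:,0])<.15)]
    for a in np.arange(-.13,.03,.02):
        k=q[(q[:,0]>=a)&(q[:,0]<a+.01)]
        if len(k): print(round(a,3),len(k),'z',(np.percentile(k[:,2],[5,50,95])*1e3).round(),'y',(np.percentile(k[:,1],[5,50,95])*1e3).round())
E
```

```text
[0.4600634  0.08228234 0.28598704] [ 0.006 -0.001  0.004  0.001 -0.001 -0.001]
15.9
A 935 deg 50.1 s0 0.1421 oy -0.016 off -0.0277 yaw -2.2 med 0.0033
B 831 deg 50.3 s0 0.1407 oy 0.0117 off -0.031 yaw 3.0 med 0.0035
both 1766 deg 45.2 s0 0.1424 oy -0.0006 off -0.0204 yaw 0.5 med 0.0008
lens world [ 0.5003 -0.0259  0.2081] beam dir [ 0.252 -0.663 -0.705]
leaves [ 0.51731819 -0.1242336   0.067     ] [ 0.52888999 -0.11694908  0.067     ]
223 [ 0.5252 -0.1231  0.0697] [ 0.502 -0.147  0.005] [ 0.585 -0.081  0.079]
-0.13 45 z [67. 72. 78.] y [-13.  -5.   6.]
-0.11 130 z [52. 61. 84.] y [-17. -13.   3.]
-0.09 109 z [35. 45. 66.] y [-14. -10.   3.]
-0.07 113 z [15. 24. 43.] y [-14. -10.   3.]
-0.05 114 z [-4.  5. 23.] y [-14. -10.   2.]
-0.03 114 z [-25. -14.   3.] y [-14. -10.   1.]
-0.01 132 z [-39. -29. -10.] y [-26. -20.  12.]
177 [ 0.5212 -0.1237  0.0725] [ 0.47  -0.142  0.009] [ 0.541 -0.104  0.081]
-0.13 38 z [66. 71. 74.] y [-6.  4. 12.]
-0.11 120 z [49. 59. 81.] y [-6. 11. 17.]
-0.09 102 z [33. 43. 63.] y [-6.  9. 15.]
-0.07 100 z [13. 22. 39.] y [-5.  9. 13.]
-0.05 105 z [-5.  3. 20.] y [-5.  8. 13.]
-0.03 112 z [-26. -17.   2.] y [-5.  9. 13.]
-0.01 111 z [-39. -32. -16.] y [-12.  17.  25.]
0.01 2 z [-34. -33. -32.] y [-12. -12. -12.]
```

```bash

python3 -m creep '{"hand":[20,20,20,20,20],"delta_pos":[[-0.005,-0.0025,0.01],[-0.008,-0.0035,0.02],[-0.008,-0.0035,0.02],[-0.008,-0.0035,0.02],[-0.0054,-0.0025,0.012]],"turn":[0,0,0,0,0]}' 80
python3 -m creep '{"hand":[20,20,20,20,20],"delta_pos":[[0,0,0.005],[0,0,0],[0,0,0],[0,0,0],[0,0,0]],"turn":[0,0,0,0,0]}' 80
python3 - <<'E'
from fit import *
c=cam('side'); d=cam('scene'); save(c,'d11.png',None,1.5); save(d,'s11.png',None,1.5)
s=env.get_state(); print(s['clock'],s['tcp_pos'],s['wrist_force'],s['finger_gap'])
W,b,*_=fit([c,d],s)
L=np.array([.523,-.1225,.068]); v=L-W; print('dist',np.linalg.norm(v),'miss',np.linalg.norm(np.cross(v,b)),'along',v@b)
E
```

```text
clock: 16.32
tcp_pos: [0.457, 0.0515, 0.2185]
orientation: [-0.001, 0.573, 0.82, -0.001]
wrist_force: [-0.4, 0.4, -2.1]
finger_gap: 0.0229
clock: 16.73
tcp_pos: [0.4588, 0.0516, 0.2176]
orientation: [0.001, 0.573, 0.819, 0.0]
wrist_force: [-0.0, 0.0, -1.5]
finger_gap: 0.0225
16.8333 [0.4586062  0.05151197 0.21736371] [ 0.08517695  0.42020343 -1.79398363] 0.02276609015798427
A 879 deg 50.4 s0 0.1415 oy -0.0132 off -0.0287 yaw -2.4 med 0.0034
B 706 deg 50.7 s0 0.1412 oy 0.0126 off -0.0308 yaw 2.5 med 0.0035
both 1585 deg 45.0 s0 0.1379 oy -0.0006 off -0.0389 yaw 0.0 med 0.0061
lens world [ 0.501  -0.0661  0.1554] beam dir [ 0.244 -0.664 -0.707]
dist 0.10633596451687753 miss 0.019098853470862088 along 0.10460674942785611
```

View pics/d11.png

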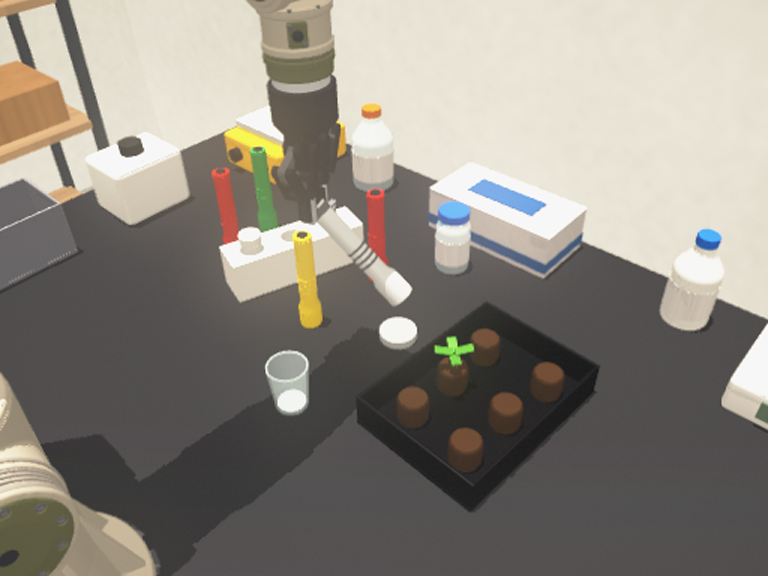

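View pics/s11.png

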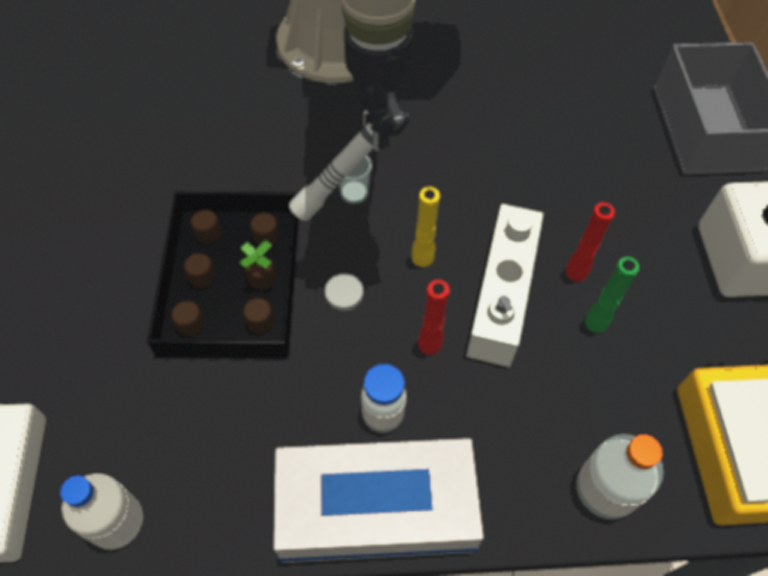

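```bash
sed -i 's/\[.78,.13,0,0,0\]/[.79,.142,0,-.0204,0]/; s/(P\[1\]-.13)\*.5,P\[3\]\*2/(P[1]-.142)*.1,(P[3]+.0204)*.1/' fit.py; python3 - <<'E'
from fit import *
c=cam('side'); d=cam('scene')
s=env.get_state(); print(s['clock'],s['tcp_pos'],s['wrist_force'],s['finger_gap'])
W,b,lens,M,p=fit([c,d],s)
L=np.array([.523,-.1225,.068]); v=L-W; print('dist',np.linalg.norm(v),'miss',np.linalg.norm(np.cross(v,b)),'along',v@b, 'tool err units',M.T@(L-.1*b-W)/.8)
ims=[]
for cc,cr in ((c,(100,280,180,380)),(d,(60,240,90,290))):
    im=cc['pixels'][:,:,::-1].copy(); im=cv2.resize(im,None,fx=2,fy=2)
    for P,col in [(W+b*t,(0,0,255)) for t in np.linspace(-.158,.1,50)]+[(L,(255,0,255))]:
        r,k=proj(cc,P)[0]; cv2.circle(im,(int(2*k+1),int(2*r+1)),2 if col[0] else 1,col,-1)
    ims.append(im[2*cr[0]:2*cr[1],2*cr[2]:2*cr[3]])
cv2.imwrite('pics/o12.png',np.hstack(ims))
E
```

```text
16.9333 [0.45836718 0.05146266 0.2170912 ] [-0.72480513 -0.48110408 -2.06416102] 0.02284190593132372
A 872 deg 45.5 s0 0.1419 oy 0.0011 off -0.0202 yaw 0.3 med 0.0007
B 698 deg 45.2 s0 0.1415 oy 0.0001 off -0.0211 yaw 0.1 med 0.0007
both 1570 deg 45.4 s0 0.1425 oy 0.0008 off -0.0204 yaw 0.2 med 0.0009
lens world [ 0.4993 -0.0569  0.1396] beam dir [ 0.248 -0.668 -0.702]
dist 0.10000873229125931 miss 0.0021255919590219005 along 0.09998638254569002 tool err units [ 0.0018043  -0.00073392  0.00180714]
```

View pics/o12.png

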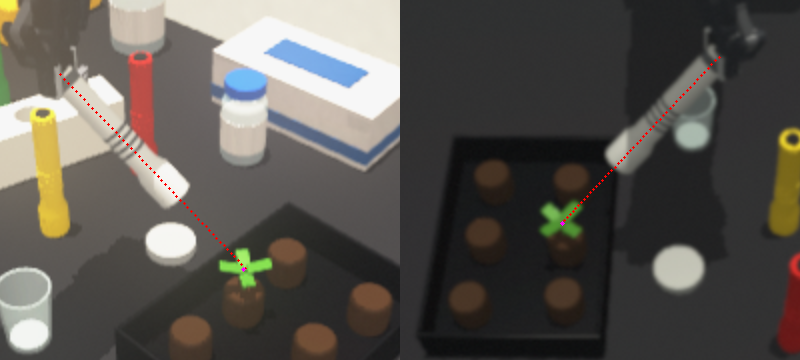

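Both views agree: 45.4° slant, 100 mm from the leaves, beam axis within about 2 mm of them. I'll do one rest call to check the lamp stays steady, then hand in.

```bash

python3 -m creep '{"hand":[20,20,20,20,20],"delta_pos":[[0,0,0],[0,0,0],[0,0,0],[0,0,0],[0,0,0]],"turn":[0,0,0,0,0]}' 80
python3 -m creep '{"hand":[20,20,20,20,20],"delta_pos":[[0,0,0],[0,0,0],[0,0,0],[0,0,0],[0,0,0]],"turn":[0,0,0,0,0]}' 80
python3 - <<'E'
from fit import *
c=cam('side'); d=cam('scene'); s=env.get_state(); print(s['clock'],s['tcp_pos'],s['finger_gap'])
W,b,*_=fit([c,d],s); v=np.array([.523,-.1225,.068])-W; dist=np.linalg.norm(v); miss=np.linalg.norm(np.cross(v,b)); print(dist,miss)
if abs(dist-.1)<.006 and miss<.006: env.hand_in(); print('handed in')
E
```

```text
clock: 17.35
tcp_pos: [0.4581, 0.0514, 0.2166]
orientation: [-0.0, 0.573, 0.819, -0.0]
wrist_force: [-0.1, 0.6, -2.1]
finger_gap: 0.0229
clock: 17.77
tcp_pos: [0.4581, 0.0513, 0.2167]
orientation: [0.0, 0.573, 0.819, -0.0]
wrist_force: [-0.7, -0.2, -1.5]
finger_gap: 0.0232
17.8667 [0.45811934 0.05134516 0.21667761] 0.02315488639575425
A 870 deg 45.1 s0 0.1419 oy 0.0008 off -0.0208 yaw 0.4 med 0.0008
B 700 deg 45.2 s0 0.1417 oy -0.0001 off -0.021 yaw 0.2 med 0.0007
both 1570 deg 45.1 s0 0.1424 oy 0.0004 off -0.0208 yaw 0.3 med 0.0009
lens world [ 0.4988 -0.0568  0.1389] beam dir [ 0.248 -0.664 -0.705]
0.09963047656857431 0.0010007223084737352
the job is handed in; nothing more can be done
handed in
```

I took the aluminium lamp from the middle hole, tilted it and aimed it at the sprout. The job is handed in at about 17.9 s, with the lamp held at 80 N. The tool can only point down, so I tilted the lamp by pivoting it between the pads against the hole's rim, then carried it over to the tray.

**Last check:** the slant is 45.1°, the lens is 99.6 mm from the leaves and the beam axis passes about 1 mm from their middle. Over the last 0.9 s the lamp moved less than 1 mm and 0.3°. It touches nothing but the gripper, and the pictures show the other things where they stood.

**What disagreed or failed:**
- **Grip:** the cameras put the pads about 30 mm farther back than the stated tool geometry. The pads therefore hold only the last 10 mm or so of the tail, though the hold was steady.
- **Tilt:** the first pivot reached only about 36°, so I made two more passes at the rim (40.5°, then 45.4°).
- **Lamp fit:** two of the fits of the lamp's pose from the depth images were bad (poor starting values). I redid them; the later fits from the two cameras agreed to within 0.3°.

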